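# Latch the drift rack on its dovetail base and load the press drifts

## Task

Slide the drift rack into the dovetail rails on the bench, fully home against the stop until the sprung side catch snaps into its notch. Then take every steel drift out of the wooden block and stand it end-down in the rack, all the way to the socket floor, thick ones in the wide sockets and thin ones in the narrow ones. Leave the other things on the bench where they are.

Things in the scene. Friction and masses are not known exactly. Their poses are not given: they have to be found in the camera images.
- rail_base: Fixed dark steel dovetail base, 183 x 160 mm, 17 mm high: two rails, open at one end (mouth), a cross bar as end stop at the other. Origin: on the bench, where the rack's centre stands when fully home. x = direction in which the rack slides in (mouth at x = -85 mm, stop at +86 mm), z up. Between the rails the rack slides on the bench top itself.
- rail_mouth (a point): Middle of the mouth, on the bench, axes as the base. The rails are 12 mm high; their inner faces slope in over the rack's foot (120 mm apart at the bench, 104 mm at the top), leaving the rack 2 mm of play each side and 3 mm of lift. Over the first 30 mm the mouth flares, 9 mm wider on each side at its edge.
- catch (a joint): Sprung brass catch in the base's +y rail, near the stop: 0 at rest (in), up to 0.012 m pushed outward. Over about the last 40 mm of its way the arriving rack pushes the nose out (8 mm, about 5 N of push); when the rack is home it snaps back to 0 into a notch of the rack's foot and holds the rack, leaving about 1.5 mm of play.
- catch_nose (a point): Tip of the catch's nose, 4.5 mm above the bench.
- rack_grip (a point): Loose rack (0.6 kg, aluminium, grey socket block), 170 x 116 mm. Point: in its upright central grip fin, 78 mm above the underside; fin 24 mm along x, 14 mm along y, top at 92 mm. x = the rack's length, towards the end that enters the rails first; z up. Foot 9 mm high, 116 mm wide; socket block 160 x 100 mm, top 45 mm above the underside. Home: right above the base's origin, x axes parallel.
- rack_wide (a point): Centre of the floor of the middle wide socket of the rack (axes as the rack; 32 mm along the rack's +y from the fin). Three wide round sockets, 32 mm across, 34 mm deep, in a row at x = -50, 0 and +50 mm from here; floors 11 mm above the rack's underside.
- rack_narrow (a point): Centre of the floor of the middle narrow socket of the rack (32 mm along the rack's -y from the fin). Three narrow round sockets, 24 mm across, 34 mm deep, in a row at x = -50, 0 and +50 mm from here; floors 11 mm above the rack's underside.
- block_top (a point): Centre of the top of the loose hardwood block (160 x 130 mm, 52 mm high, 1 kg) that holds the drifts at the start. x along its 160 mm length, z up. Its holes are 40 mm deep, in two rows, thick drifts at y = +36 mm and thin ones at y = -36 mm, at x = -50, 0 and +50 mm; some are empty. It may be left anywhere.
- drift_thick_0_c (a point): Loose plain steel press drift, a round bar 28 mm in diameter and 130 mm long (400 g), standing upright in the wooden block at the start (its upper 90 mm stand free, its centre is 77 mm above the bench); belongs in a wide (32 mm) socket. Point: its centre, half-way up; z along the bar. May be absent.
- drift_thick_1_c (a point): Loose plain steel press drift, a round bar 28 mm in diameter and 130 mm long (400 g), standing upright in the wooden block at the start (its upper 90 mm stand free, its centre is 77 mm above the bench); belongs in a wide (32 mm) socket. Point: its centre, half-way up; z along the bar. May be absent.
- drift_thick_2_c (a point): Loose plain steel press drift, a round bar 28 mm in diameter and 130 mm long (400 g), standing upright in the wooden block at the start (its upper 90 mm stand free, its centre is 77 mm above the bench); belongs in a wide (32 mm) socket. Point: its centre, half-way up; z along the bar. May be absent.
- drift_thin_0_c (a point): Loose plain steel press drift, a round bar 20 mm in diameter and 130 mm long (250 g), standing upright in the wooden block at the start (its upper 90 mm stand free, its centre is 77 mm above the bench); belongs in a narrow (24 mm) socket. Point: its centre, half-way up; z along the bar. May be absent.
- drift_thin_1_c (a point): Loose plain steel press drift, a round bar 20 mm in diameter and 130 mm long (250 g), standing upright in the wooden block at the start (its upper 90 mm stand free, its centre is 77 mm above the bench); belongs in a narrow (24 mm) socket. Point: its centre, half-way up; z along the bar. May be absent.
- drift_thin_2_c (a point): Loose plain steel press drift, a round bar 20 mm in diameter and 130 mm long (250 g), standing upright in the wooden block at the start (its upper 90 mm stand free, its centre is 77 mm above the bench); belongs in a narrow (24 mm) socket. Point: its centre, half-way up; z along the bar. May be absent.
- oil_filter: Blue oil filter canister, 78 mm across, 86 mm high, loose, a bystander. Origin at the centre of its underside.
- gear: Steel gear, 82 mm across, 29 mm high, loose, a bystander. Origin at the centre of its underside.
- bearing: Ball bearing, 52 mm across, 16 mm high, loose, a bystander. Origin at the centre of its underside.
- piston: Piston, 82 mm across, 61 mm high, loose, a bystander. Origin at the centre of its underside.

How it is judged (in metres and radians):
On the way, in this order (a step that is already met when the one before it is completed fails the run):
1. the rack is fully home in the rails and the catch has snapped in (x of rack_grip in the frame of rail_base between -0.004 and 0.004 m and y of rack_grip in the frame of rail_base between -0.005 and 0.005 m and height (world z) of rack_grip below 0.083 m and angle between the x axis of rack_grip and the x axis of rail_base, either way round below 0.08 rad and value of joint catch below 0.002 m), for 0.2 s.
2. every drift stands in a socket of its size (x of drift_thick_0_c in the frame of rack_grip between -0.062 and 0.062 m and y of drift_thick_0_c in the frame of rack_grip between 0.022 and 0.042 m and z of drift_thick_0_c in the frame of rack_grip between -0.012 and 0.005 m and angle between the z axis of each of drift_thick_0_c, drift_thick_1_c, drift_thick_2_c, drift_thin_0_c, drift_thin_1_c, drift_thin_2_c and the z axis of rail_base, either way round below 0.2 rad and x of drift_thick_1_c in the frame of rack_grip between -0.062 and 0.062 m and y of drift_thick_1_c in the frame of rack_grip between 0.022 and 0.042 m and z of drift_thick_1_c in the frame of rack_grip between -0.012 and 0.005 m and x of drift_thick_2_c in the frame of rack_grip between -0.062 and 0.062 m and y of drift_thick_2_c in the frame of rack_grip between 0.022 and 0.042 m and z of drift_thick_2_c in the frame of rack_grip between -0.012 and 0.005 m and x of drift_thin_0_c in the frame of rack_grip between -0.062 and 0.062 m and y of drift_thin_0_c in the frame of rack_grip between -0.042 and -0.022 m and z of drift_thin_0_c in the frame of rack_grip between -0.012 and 0.005 m and x of drift_thin_1_c in the frame of rack_grip between -0.062 and 0.062 m and y of drift_thin_1_c in the frame of rack_grip between -0.042 and -0.022 m and z of drift_thin_1_c in the frame of rack_grip between -0.012 and 0.005 m and x of drift_thin_2_c in the frame of rack_grip between -0.062 and 0.062 m and y of drift_thin_2_c in the frame of rack_grip between -0.042 and -0.022 m and z of drift_thin_2_c in the frame of rack_grip between -0.012 and 0.005 m), for 0.2 s.
At the end, for the whole second after the job is handed in: Rack home: its centre within 4 mm of the base's origin along the rails (5 mm across), parallel within 0.08 rad, catch within 2 mm of its rest position; every drift present stands in a socket of its own size, within 5 mm of the socket floor, tilted less than 0.2 rad (all of step 1 and all of step 2); the robot touches nothing.
It fails at once if the oil filter is pushed more than 4 cm (distance of oil_filter from where it was at the start of the episode above 0.04 m).
It fails at once if the gear is pushed more than 4 cm (distance of gear from where it was at the start of the episode above 0.04 m).
It fails at once if the bearing is pushed more than 4 cm (distance of bearing from where it was at the start of the episode above 0.04 m).
It fails at once if the piston is pushed more than 4 cm (distance of piston from where it was at the start of the episode above 0.04 m).
Of drift_thick_0, drift_thick_1, drift_thick_2, drift_thin_0, drift_thin_1, drift_thin_2 only 4 to 6 are there at a start; the rules pass over those that are not, and their reading is None.
At some moment in a run one of rack, drift_block may be knocked a few centimetres aside while the robot is not near it.
It also fails if it takes over 210 s, if anything falls off the work surface, if the arm or the gripper's body presses on something with over 40 N, if the wrist force passes 120 N, or if a joint passes its speed limit or range.

## Robot

A 7-joint arm with a two-finger parallel gripper is mounted at the origin on a cart in front of the work surface, level with it; the furniture and walls round the work are solid. World frame = base frame: x ahead of the robot, y to its left, z up, the work surface at z = 0. Lengths are in mm, angles in rad, forces in N, time in s.
With the tool pointing down it reaches from about 425 to 950 mm from the base axis. Payload 4.7 kg.
Tool frame: the origin (TCP) lies midway between the tips of the shut fingers; the grasp point (between the pads) lies 19 mm behind it; z points along the fingers, y is the line along which they close (so a half turn about z gives the same grasp; the last joint's range is limited). The gripper opens to 85 mm and grips with 20 to 120 N. Pads are 22 mm wide; open, the fingers measure 114 mm over their backs; the gripper's body (76 mm by 85 mm) begins 54 mm behind the grasp point. The pads swing forward as they close: fully open they stand 13 mm farther back than shut.
Start: joints at [-1.145, 0.469, -0.049, 1.532, 0.024, 1.141, -0.082], TCP at [296.48, 606.424, 210.035] pointing down, gripper open.
Joint ranges: [-2.59, 2.59], [-0.33, 1.99], [-1.39, 1.29], [0.1, 2.45], [-1.04, 4.18], [0.21, 1.99], [-2.66, 2.66]. Speed limits (rad/s): [2.57, 2.57, 3.14, 3.14, 3.14, 3.14, 3.14].

## Interface

Orientations are given as [roll, pitch, yaw] about the fixed x, y, z axes, in that order (R = Rz(yaw) Ry(pitch) Rx(roll)).
In Python, from cell import env gives the robot as it stands.
- The arm moves only by the tool move_arm, never from a script. Its argument "increments" is a list of rows, each a list of 4 numbers: the shift along the world's x, y, z in mm, then the turn about the world's z in rad. In form: [[tx, ty, tz, yaw], ...]. A call has 1 to 20 rows; each row is the pose to reach, as a shift and turn from the pose commanded when the call began; what a row does not reach only later rows make up. A row lasts 1/8 s, in which the tool goes at most 62.5 mm and 10.7 degrees, less where a joint would pass 70% of its speed; a pose out of reach is approached as far as the arm can. A call with a gripper value outside its range is refused whole. "fingers" is the closure, from -1 (fully open) to 1 (shut), set as the call begins (left out, the last holds). The fingers move at their own pace and stop on an object; the grip force is fixed at half the most. Time passes only in rows, so rows that repeat a pose let the fingers close. It gives the time, the measured TCP pose, the force, the opening and the grip force at its end, in the units of the state.
- env.state(): the state, without advancing time (a new reading comes with each control period).
- env.snapshot(name): name is "side" or "top" or "wrist"; returns a dict with "frame" (420x560x3 uint8, red, green, blue), "K" (3x3 intrinsics, pixels), "extrinsics" (4x4, takes a point from camera to world coordinates); the wrist camera has in their place "mount" (4x4, takes a point from camera to tool coordinates, whose origin is the TCP and whose axes are the flange's). Camera axes: x right, y down, z forward; pixel columns grow to the right and rows downward; lengths in mm; the calibration is good to about 2 mm. The wrist camera is an equidistant fisheye: a pixel r from the principal point sees the ray r / f radians off the axis. A picture is of the moment at which its call begins: read the wrist's pose just before it. There is no depth.
- env.close_job(): hands the job in; it is judged then, once.
The state is a dict: "t": time; "joints": joint angles; "qd": joint speeds; "joint_torque": joint torques, N m; "eef_pos": TCP position; "tool_rot": TCP orientation; "ft_force": force on the tool from outside, world axes, zero at the start; "ft_torque": the same for the moment, N m; "grip_width": opening from 0.0 (shut) to 1.0 (fully open); "grip_force": force on a finger pad.
Only numpy, scipy, OpenCV 4.12 (cv2) and the standard library are available. Lean on these libraries where they do the work, as an engineer would, in place of code of your own. Each camera call takes 0.05 s, during which the arm holds its last target. There are 200 camera calls.

## Working session

There is one attempt and no reset: what is moved stays moved. The work goes in short steps, Python scripts to look and compute and a tool call to move; the robot and the scene stay as the last step left them, time stands still between calls to the robot, and variables do not carry over. Pictures are saved under pics/ and viewed, at most 14 in all, crops included, and the job is handed in when it is done.

Besides the shell and the picture viewer there is one more tool, called after "Request:" as name(argument=value, ...) on one line, values as JSON. move_arm: Moves the arm, as the interface text tells. Its arguments: {"type":"object","properties":{"increments":{"type":"array"},"fingers":{"type":"number"}},"required":["increments"]}

```bash
mkdir -p pics; ls
cat > h.py <<'E'
import sys; sys.path.insert(0,'.')
from cell import env
import cv2, numpy as np
def snap(n,f):
    s=env.snapshot(n); cv2.imwrite('pics/'+f+'.png',s['frame'][:,:,::-1]); np.savez('pics/'+f+'.npz',**{k:v for k,v in s.items()}); return s
def ray(f,u,v,z):
    s=np.load('pics/'+f+'.npz'); K=s['K'];E=s['extrinsics']
    d=E[:3,:3]@np.array([(u-K[0,2])/K[0,0],(v-K[1,2])/K[1,1],1]); o=E[:3,3]
    return (o+d*(z-o[2])/d[2]).round(1)
def proj(f,p):
    s=np.load('pics/'+f+'.npz'); c=np.linalg.inv(s['extrinsics'])@np.append(p,1); q=s['K']@c[:3]; return (q[:2]/q[2]).round(1)
E
python3 - <<'E'
from h import *
for n in('top','side'):
    s=snap(n,n+'0'); print(n,s['K'].round(1).tolist(),s['extrinsics'].round(3).tolist())
    if 0: pass
st=env.state(); print(st)
E
```

```text
pics
top [[439.2, 0.0, 275.7], [0.0, 439.2, 204.8], [0.0, 0.0, 1.0]] [[0.127, -0.972, 0.199, 267.608], [-0.992, -0.126, 0.021, 24.353], [0.004, -0.2, -0.98, 1461.405], [0.0, 0.0, 0.0, 1.0]]
side [[411.3, 0.0, 284.2], [0.0, 411.3, 212.4], [0.0, 0.0, 1.0]] [[0.869, -0.314, 0.382, 25.213], [-0.494, -0.556, 0.668, -884.749], [0.003, -0.77, -0.639, 981.065], [0.0, 0.0, 0.0, 1.0]]
{'t': 0.1, 'joints': array([-1.14492745,  0.46936125, -0.04858439,  1.5335844 ,  0.02408366,
        1.14099297, -0.08230764]), 'qd': array([ 0.00195364, -0.00070448,  0.00095199, -0.00397932, -0.00132318,
        0.00152934,  0.00077831]), 'joint_torque': array([-4.61224317e-05, -5.11515498e+01, -4.73228423e-02, -2.38390410e+01,
        1.07867096e-02,  4.34546542e-03, -1.85660144e-05]), 'eef_pos': array([296.23878839, 605.89130487, 209.06183474]), 'tool_rot': array([-3.13983223e+00,  5.13901967e-05,  2.68682917e+00]), 'ft_force': array([ 1.24100293, -0.14325738,  0.30305884]), 'ft_torque': array([ 0.01896636, -0.0234805 ,  0.03063231]), 'grip_force': 0.0, 'grip_width': 0.9988032030257247}
```

View pics/top0.png

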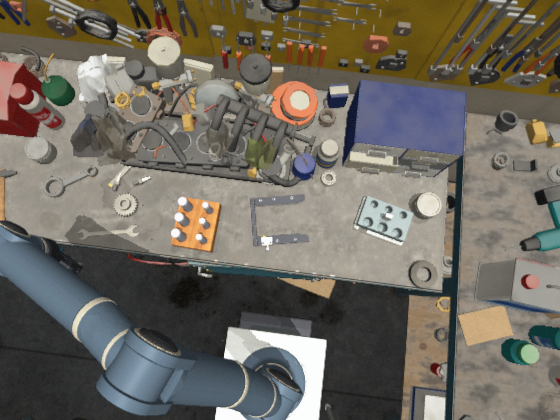

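View pics/side0.png

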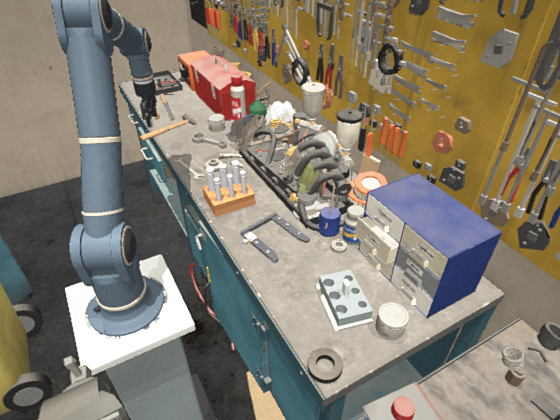

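Run:
```python
import cv2,numpy as np
a=cv2.imread('pics/top0.png');b=cv2.imread('pics/side0.png')
r=lambda i,x,y,w,h,W,H:cv2.resize(i[y:y+h,x:x+w],(W,H),interpolation=cv2.INTER_CUBIC)
t=r(a,160,185,160,75,800,375) 
u=r(a,345,185,80,60,400,225*4//3)[:225]
v=r(b,195,150,80,45,400,225)
cv2.imwrite('pics/c0.png',np.vstack([t,np.hstack([cv2.resize(a[190:245,345:421],(400,225),interpolation=cv2.INTER_CUBIC),v])]))
```

```text
(no output)
```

View pics/c0.png

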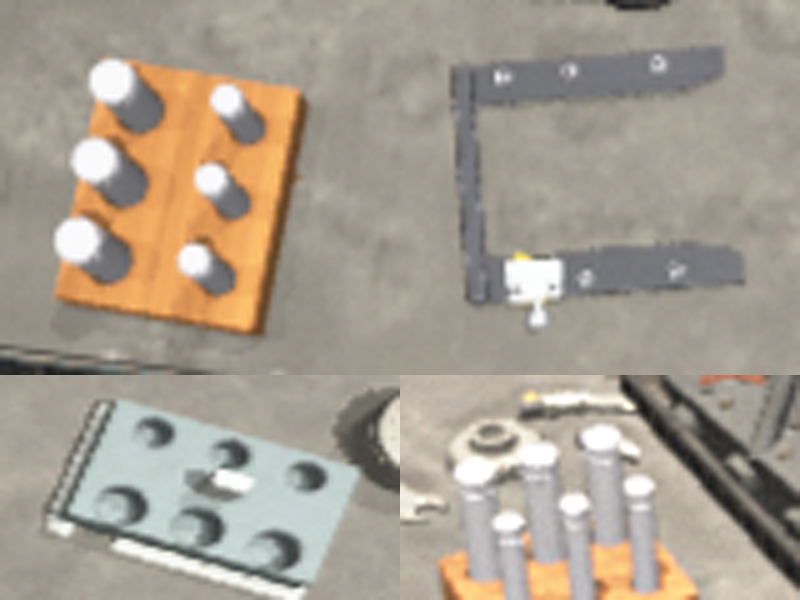

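Run:
```python
from h import *
c=lambda u,v,z:ray('top0',160+u/5,185+v/5,z)
k=lambda u,v,z:ray('top0',345+u*76/400,190+(v-375)*55/225,z)
print('fin',k(233,483,92))
C=[k(63,515,45),k(312,585,45),k(115,400,45),k(360,468,45)];print('rack',C,np.mean(C,0))
d=C[0]-C[1]; print('yaw',np.arctan2(d[1],d[0]));d=C[2]-C[3]; print('yaw',np.arctan2(d[1],d[0]))
S=[c(452,67,17),c(469,301,17),c(724,47,12),c(744,285,12),c(722,75,12),c(740,250,12),c(476,104,12),c(486,258,0)];print('rail',S)
for a,b in((0,2),(1,3)):
  d=S[a]-S[b];print(np.arctan2(d[1],d[0]),np.hypot(*d[:2]))
D=[c(u,v,142) for u,v in((112,81),(95,160),(77,240),(228,100),(211,180),(195,261))];print('drift',D)
for a,b in((0,2),(3,5)):
  d=D[a]-D[b];print(np.arctan2(d[1],d[0]),np.hypot(*d[:2]))
s=env.snapshot('wrist');print(s['K'],s['mount'].round(3).tolist())
```

```text
fin [ 554.5 -307.4   92. ]
rack [array([ 525., -216.,   45.]), array([ 488.7, -373.3,   45. ]), array([ 622.9, -239.9,   45. ]), array([ 586.7, -396.5,   45. ])] [ 555.825 -306.425   45.   ]
yaw 1.3439974787410107
yaw 1.3436244140315885
rail [array([571.7, 143.2,  17. ]), array([416.8, 110.2,  17. ]), array([610.1, -37.1,  12. ]), array([451.1, -68.7,  12. ]), array([590.6, -38. ,  12. ]), array([474. , -63.4,  12. ]), array([549.5, 124. ,  12. ]), array([448.6, 103.8,   0. ])]
1.7806393765136384 184.343836349361
1.76022478562366 182.15844751204926
drift [array([509.9, 338.5, 142. ]), array([460. , 340.5, 142. ]), array([410.2, 342.8, 142. ]), array([507.2, 266.1, 142. ]), array([456.9, 268.4, 142. ]), array([406.7, 270.1, 142. ])]
-0.04310267567895813 99.79268510266671
-0.03977999847102679 100.57957049023425
[[325.1922621    0.         283.29669342]
 [  0.         325.1922621  213.13171454]
 [  0.           0.           1.        ]] [[0.001, -0.948, -0.317, 82.181], [1.0, 0.0, 0.001, -0.101], [-0.001, -0.317, 0.948, -164.458], [0.0, 0.0, 0.0, 1.0]]
```

Request:
move_arm(increments=[[50,-115,30,-0.17],[100,-230,30,-0.34],[150,-345,30,-0.5],[204,-456,30,-0.67],[225,-510,30,-0.8],[240,-570,30,-0.95],[245,-630,30,-1.1],[250,-690,30,-1.2],[255,-750,20,-1.3],[258,-810,0,-1.343],[258,-870,0,-1.343],[258,-913,0,-1.343],[258,-913,0,-1.343],[258,-913,0,-1.343]])

```text
t: 1.9
eef_pos: [543.5, -225.5, 214.7]
tool_rot: [3.141, -0.0, 1.344]
ft_force: [0.9, 0.3, -0.2]
grip_width: 0.999
grip_force: 0.0
```

```bash
cat >> h.py <<'E'
from scipy.spatial.transform import Rotation as Ro
def wsnap(f):
    st=env.state(); s=env.snapshot('wrist'); cv2.imwrite('pics/'+f+'.png',s['frame'][:,:,::-1])
    T=np.eye(4);T[:3,:3]=Ro.from_euler('xyz',st['tool_rot']).as_matrix();T[:3,3]=st['eef_pos']
    np.savez('pics/'+f+'.npz',K=s['K'],E=T@s['mount']); return st
def wray(f,u,v,z):
    s=np.load('pics/'+f+'.npz');K=s['K'];E=s['E'];x=(u-K[0,2]);y=(v-K[1,2]);r=np.hypot(x,y);th=r/K[0,0]
    d=E[:3,:3]@np.array([x/r*np.sin(th),y/r*np.sin(th),np.cos(th)]);o=E[:3,3];return (o+d*(z-o[2])/d[2]).round(1)
def wproj(f,p):
    s=np.load('pics/'+f+'.npz');K=s['K'];c=(np.linalg.inv(s['E'])@np.append(p,1))[:3];r=np.hypot(c[0],c[1]);th=np.arctan2(r,c[2])
    return (K[:2,2]+K[0,0]*th*c[:2]/r).round(1)
E
python3 - <<'E'
from h import *
st=wsnap('w1');print(st['t'],st['eef_pos'],st['tool_rot'],st['joints'].round(2),wproj('w1',[555,-307,92]))
E
```

```text
1.9 [ 543.49269624 -225.53377472  214.73824153] [ 3.14149273e+00 -4.93428424e-04  1.34446260e+00] [-0.13  0.36  0.59  1.77 -0.22  1.08  0.31] [313.1 272.2]
```

View pics/w1.png

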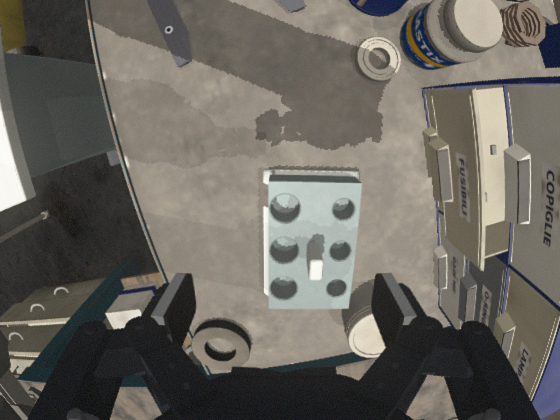

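Run:
```python
from h import *
print('fin',wray('w1',316,268,92)); print('pist',ray('top0',428,204,61),wray('w1',368,335,61),'gear/bottom',ray('top0',423,274,15))
C=[wray('w1',*p,45) for p in((268,181),(362,180),(268,308),(350,309))];print(C,np.mean(C,0))
for a,b in((0,2),(1,3)):
  d=C[a]-C[b];print(np.arctan2(d[1],d[0]),np.hypot(*d[:2]))
R=[wray('w1',179,66,12),wray('w1',190,60,12),wray('w1',300,8,12)];print(R)
```

```text
fin [ 558.8 -302.9   92. ]
pist [ 618.2 -437.1   61. ] [ 606.5 -434.1   61. ] gear/bottom [ 394.4 -449.7   15. ]
[array([ 528.6, -216.1,   45. ]), array([ 626.9, -236.9,   45. ]), array([ 490.1, -371.2,   45. ]), array([ 589.8, -397.7,   45. ])] [ 558.85  -305.475   45.   ]
1.3274871111988864 159.8069460317667
1.3440428981895873 165.02439213643538
[array([457.7, -66.7,  12. ]), array([472. , -63.9,  12. ]), array([605.6, -35.6,  12. ])]
```

Request:
move_arm(increments=[[0,0,0,0],[0,0,0,0],[0,0,0,0]])

```text
t: 2.33
eef_pos: [543.8, -221.9, 214.9]
tool_rot: [-3.141, -0.001, 1.347]
ft_force: [-1.0, -0.1, -0.4]
grip_width: 1.002
grip_force: 0.0
```

Request:
move_arm(increments=[[7,-42,-20,0],[13,-83,-40,0],[13,-83,-80,0],[13,-83,-120,0],[13,-83,-155,0],[13,-83,-155,0],[13,-83,-155,0]])

```text
t: 3.2
eef_pos: [557.6, -306.9, 61.5]
tool_rot: [3.139, 0.0, 1.345]
ft_force: [-0.1, -0.6, 0.6]
grip_width: 0.999
grip_force: 0.0
```

Request:
move_arm(increments=[[0,0,0,0],[0,0,0,0],[0,0,0,0],[0,0,0,0],[0,0,0,0],[0,0,0,0]], fingers=1)

```text
t: 3.95
eef_pos: [557.0, -307.2, 60.5]
tool_rot: [3.14, 0.0, 1.344]
ft_force: [1.4, -0.7, 4.6]
grip_width: 0.142
grip_force: 60.3
```

Request:
move_arm(increments=[[0,0,12,0],[0,20,12,0],[0,50,12,0.0],[-1,80,12,0.1],[-2,110,12,0.25],[-2,137,12,0.4],[-2,137,12,0.431],[-2,137,12,0.431],[-2,137,12,0.431]])

```text
t: 5.08
eef_pos: [554.1, -170.9, 72.0]
tool_rot: [-3.141, 0.001, 1.773]
ft_force: [0.1, -0.5, -5.2]
grip_width: 0.138
grip_force: 59.2
```

Run:
```python
from h import *
st=wsnap('w2');print(st['t'],st['eef_pos'],st['tool_rot'],st['ft_force'],st['grip_width'])
```

```text
5.075 [ 554.08617316 -170.87875775   72.00984076] [-3.14136234e+00  6.52922547e-04  1.77347874e+00] [ 0.09874806 -0.52500609 -5.15412829] 0.13762191182603642
```

View pics/w2.png

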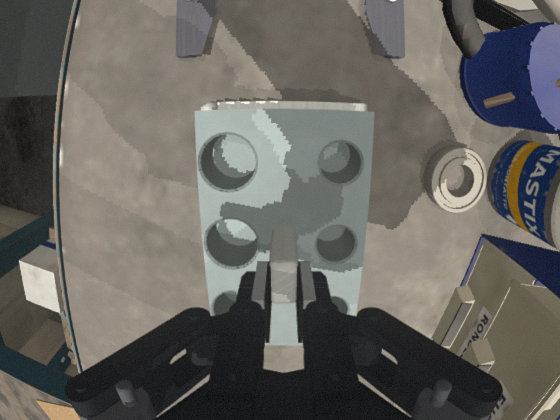

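Run:
```python
from h import *
a=wray('w2',195,112,57);b=wray('w2',375,112,57);print(a,b,np.hypot(*(a-b)[:2]),'yaw',np.arctan2((b-a)[1],(b-a)[0])+np.pi/2)
R=[wray('w2',*p,12) for p in((177,56),(206,56),(369,56),(404,55))];print(R)
d=np.array([np.cos(1.773),np.sin(1.773)]);n=np.array([-d[1],d[0]]);t=np.array([554.1,-170.9])
for p in[a,b]+R: print((p[:2]-t)@d.T,(p[:2]-t)@n)
```

```text
[ 489.2 -101.3   57. ] [587.3 -81.   57. ] 100.17834097248763 yaw 1.7748480138738651
[array([456.6, -66.2,  12. ]), array([477.6, -63.8,  12. ]), array([587. , -40.8,  12. ]), array([611.8, -32.2,  12. ])]
81.21577287078534 49.60008303421492
81.40090372938815 -50.57808687602643
122.14767151401398 74.48681993282128
120.28137440949413 53.43267698855348
120.84213343568491 -58.35750840048029
124.28637133393164 -84.37936892774233
```

Request:
move_arm(increments=[[3,0.5,-6,0],[3,0.5,-11,0],[1,10,-11,0],[-1,20,-11,0],[-3.5,31,-11,0],[-5.5,41,-11,0],[-7.5,51,-11,0],[-9.5,61,-11,0],[-11.5,70.5,-11,0],[-13.5,80,-11,0],[-15.5,90,-11,0],[-17.5,100,-11,0],[-17.5,100,-11,0]])

```text
t: 6.75
eef_pos: [536.8, -68.6, 60.9]
tool_rot: [-3.141, -0.001, 1.777]
ft_force: [0.5, 0.4, -5.8]
grip_width: 0.142
grip_force: 59.2
```

Run:
```python
from h import *
st=wsnap('w3');print(st['t'],st['eef_pos'],st['tool_rot'],st['ft_force'],st['ft_torque'],st['grip_width'])
```

```text
6.75 [536.76206402 -68.64554047  60.90616421] [-3.14145886e+00 -6.83535931e-04  1.77663748e+00] [ 0.53547723  0.38615428 -5.81427323] [ 0.01133278 -0.0460592  -0.01313276] 0.14241860663182893
```

View pics/w3.png

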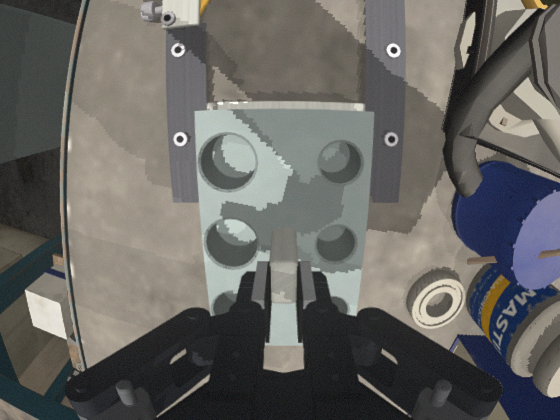

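Run:
```python
from h import *
d=np.array([np.cos(1.777),np.sin(1.777)]);n=np.array([-d[1],d[0]]);t=np.array([536.8,-68.6])
for p in((178,50),(180,139),(394,50),(391,140),(207,80),(368,80),(174,110),(404,110)):
  q=wray('w3',*p,12)[:2]-t; print(p,(q@d).round(1),(q@n).round(1))
q=wray('w3',195,112,46)[:2]-t; print((q@d).round(1),(q@n).round(1))
q=wray('w3',374,112,46)[:2]-t; print((q@d).round(1),(q@n).round(1))
```

```text
(178, 50) 124.4 70.1
(180, 139) 63.4 70.2
(394, 50) 124.9 -73.1
(391, 140) 62.9 -72.5
(207, 80) 102.1 50.2
(368, 80) 102.5 -55.1
(174, 110) 83.3 73.6
(404, 110) 84.0 -81.0
81.2 49.5
81.3 -50.0
```

Request:
move_arm(increments=[[1.5,0,0,0],[-0.5,10,0,0],[-2.5,20,0,0],[-4.5,29.5,0,0],[-6.5,39.5,0,0],[-8.5,49,0,0],[-10.5,59,0,0],[-13,69,0,0],[-15,78.5,0,0],[-17,88.5,0,0],[-18,93.5,0,0],[-18,93.5,0,0]])

```text
t: 8.3
eef_pos: [519.1, 24.6, 61.0]
tool_rot: [3.141, -0.001, 1.775]
ft_force: [1.8, 0.2, -6.1]
grip_width: 0.148
grip_force: 59.2
```

Request:
move_arm(increments=[[-0.5,3,0,0],[-1,6,0,0],[-2,9,0,0],[-2.5,12,0,0],[-2.5,12,0,0]])

```text
t: 8.93
eef_pos: [516.3, 33.1, 61.4]
tool_rot: [-3.141, 0.003, 1.774]
ft_force: [0.9, -6.0, 0.3]
grip_width: 0.14
grip_force: 59.9
```

Request:
move_arm(increments=[[-0.5,3,-1,0],[-1,5,-1,0],[-1,5,-1,0]])

```text
t: 9.3
eef_pos: [516.4, 33.4, 61.6]
tool_rot: [3.141, 0.008, 1.772]
ft_force: [0.1, -16.9, 7.9]
grip_width: 0.144
grip_force: 61.0
```

Run:
```python
from h import *
st=wsnap('w4');print(st['t'],st['eef_pos'],st['tool_rot'],st['ft_force'],st['ft_torque'],st['grip_width'])
i=cv2.imread('pics/w4.png')[0:210,140:420];cv2.imwrite('pics/w4c.png',cv2.resize(i,(800,600),interpolation=cv2.INTER_CUBIC))
```

```text
9.3 [516.44450607  33.38780898  61.59609293] [3.14065074 0.00768449 1.77166947] [  0.07395003 -16.85981576   7.89970447] [-3.66769793  0.09135638  0.33475375] 0.14421528597651884
```

View pics/w4c.png

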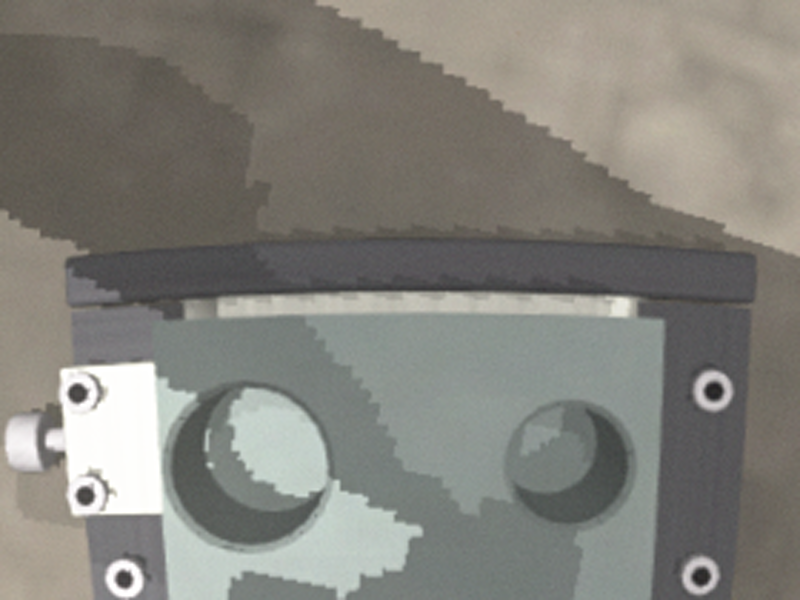

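Request:
move_arm(increments=[[1,-5,1,0],[2,-10,1,0],[2.5,-13,1,0],[2.5,-13,1,0]])

```text
t: 9.85
eef_pos: [516.8, 29.3, 60.6]
tool_rot: [-3.14, -0.002, 1.776]
ft_force: [-2.7, 3.5, -3.4]
grip_width: 0.14
grip_force: 59.6
```

Request:
move_arm(increments=[[0.5,-3,0,0],[1,-5,0,0],[1,-5,0,0]])

```text
t: 10.22
eef_pos: [517.1, 28.6, 61.1]
tool_rot: [-3.139, -0.008, 1.778]
ft_force: [-6.2, 11.7, 2.5]
grip_width: 0.142
grip_force: 60.2
```

Request:
move_arm(increments=[[-0.5,5,0,0],[-0.5,6,0,0],[-0.5,6,0,0]])

```text
t: 10.6
eef_pos: [518.1, 29.3, 60.8]
tool_rot: [-3.141, -0.001, 1.775]
ft_force: [-2.1, 4.4, -2.5]
grip_width: 0.14
grip_force: 59.5
```

Request:
move_arm(increments=[[0,0,0,0],[0,0,0,0],[0,0,0,0],[0,0,30,0],[0,0,80,0],[5,-30,130,0],[10,-60,180,0],[10,-60,180,0],[10,-60,180,0]], fingers=-1)

```text
t: 11.72
eef_pos: [528.0, -31.2, 240.6]
tool_rot: [-3.141, -0.001, 1.775]
ft_force: [-1.1, -0.4, -0.1]
grip_width: 1.001
grip_force: 0.0
```

Run:
```python
from h import *
st=wsnap('w5');print(st['t'],st['eef_pos'],st['tool_rot'],st['ft_force'],st['joints'].round(2))
snap('top','top5')
a=cv2.imread('pics/w5.png');b=cv2.imread('pics/top5.png')
b=cv2.resize(b[180:260,160:320],(560,280),interpolation=cv2.INTER_CUBIC)
cv2.imwrite('pics/c5.png',np.vstack([a[80:400],b]))
```

```text
11.725 [527.9929497  -31.24968927 240.57271432] [-3.14132820e+00 -6.12834926e-04  1.77462477e+00] [-1.05606608 -0.41829179 -0.12652099] [-0.45  0.21  0.51  1.86 -0.12  1.1   0.31]
```

View pics/c5.png

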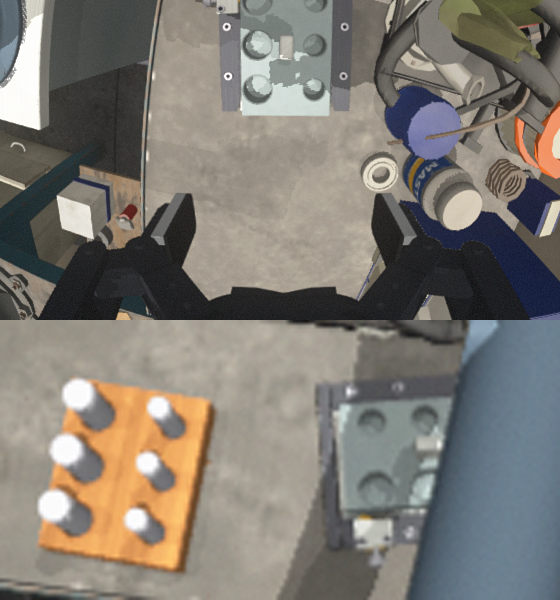

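Run:
```python
from h import *
d=np.array([np.cos(1.7735),np.sin(1.7735)]);n=np.array([-d[1],d[0]])
f=wray('w5',287,124,92)[:2];print('fin',f)
for (u,v),a,b in(((257,124),0,32),((258,168),-50,32),((314.5,124),0,-32),((313,167),-50,-32)):
  q=wray('w5',u,v,45)[:2]; print(q,(q-a*d-b*n).round(1))
c=lambda u,v,z:ray('top5',160+u/3.5,180+(v-320)/3.5,z)
print([c(*p,142) for p in((79,395),(67,451),(54,507),(160,410),(150,464),(138,519))])
```

```text
fin [517.5  34.9]
[486.2  26.3] [517.5  32.7]
[496.6 -22.2] [517.9  33.2]
[548.   39.2] [516.7  32.8]
[557.   -8.4] [515.6  34.1]
[array([509.2, 337.9, 142. ]), array([458.7, 339.8, 142. ]), array([408.9, 342.5, 142. ]), array([505.1, 265.4, 142. ]), array([456.7, 266.4, 142. ]), array([407.9, 268.9, 142. ])]
```

Request:
move_arm(increments=[[-5,50,-5,0.18],[-10,100,-5,0.36],[-15,150,-5,0.54],[-20,190,-5,0.72],[-25,210,-5,0.9],[-30,220,-5,1.08],[-30,230,-5,1.25],[-30,230,-5,1.325],[-30,230,-5,1.325],[-30,230,-5,1.325]], fingers=-0.3)

```text
t: 13.08
eef_pos: [497.9, 198.6, 235.2]
tool_rot: [-3.141, -0.001, 3.099]
ft_force: [0.0, 0.7, -1.1]
grip_width: 0.649
grip_force: 0.0
```

Run:
```python
from h import *
st=wsnap('w6');print(st['t'],st['eef_pos'],st['tool_rot'],st['joints'].round(2),st['grip_width'])
for p in((509.5,338.2),(459.4,340.2),(409.6,342.6),(506.1,265.8),(456.8,267.4),(407.3,269.5)): print(wproj('w6',[*p,142]))
```

```text
13.075 [497.92624444 198.5875018  235.15275799] [-3.14085956e+00 -1.43625714e-03  3.09910730e+00] [-0.61  0.22  0.19  1.84 -0.05  1.09  1.12] 0.6490409961752519
[437.5 215. ]
[444.1 160.3]
[448.3 103.2]
[362.  214.7]
[365.3 157.3]
[367.5  96.5]
```

View pics/w6.png

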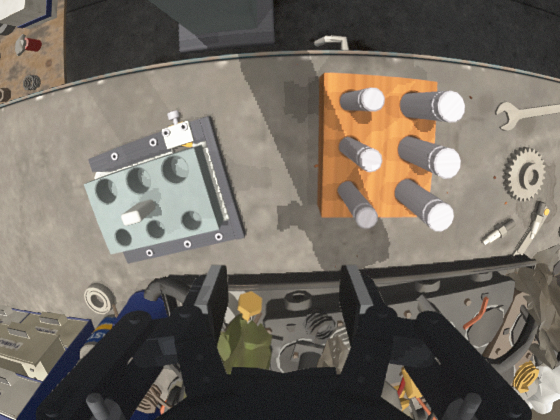

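Run:
```python
from h import *
for p in((366,215),(368,159),(371.5,99),(439,216),(444,161),(449,106)): print(wray('w6',*p,142)[:2])
for p in((175,170),(139,181),(105,191),(191,220),(158,229),(123,237)): print(wray('w6',*p,45)[:2])
```

```text
[506.5 269.3]
[458.3 269.7]
[409.2 272.8]
[510.6 339.9]
[460.  340.2]
[412.  343.3]
[476.8  75.3]
[486.6  26.9]
[495.7 -24.3]
[538.2  87.2]
[548.3  42.2]
[557.9 -10.6]
```

Request:
move_arm(increments=[[4,35,-20,0],[8,69,-40,0],[8,69,-60,0],[8,69,-95,0],[8,69,-132,0],[8,69,-132,0],[8,69,-132,0]])

```text
t: 14.0
eef_pos: [507.3, 267.9, 105.1]
tool_rot: [3.141, 0.001, 3.099]
ft_force: [0.8, 0.3, 1.3]
grip_width: 0.651
grip_force: 0.0
```

Request:
move_arm(increments=[[0,0,0,0],[0,0,0,0],[0,0,0,0],[0,0,0,0],[0,0,0,0]], fingers=1)

```text
t: 14.62
eef_pos: [507.5, 268.2, 105.5]
tool_rot: [3.14, 0.002, 3.1]
ft_force: [0.5, 0.1, 6.5]
grip_width: 0.204
grip_force: 58.7
```

Request:
move_arm(increments=[[0,0,15,0],[0,0,30,0],[0,0,50,0],[0,0,70,0],[0,0,90,0],[0,0,90,0],[0,0,90,0]])

```text
t: 15.5
eef_pos: [505.8, 267.2, 193.5]
tool_rot: [-3.141, -0.001, 3.1]
ft_force: [-0.6, -0.1, -2.2]
grip_width: 0.205
grip_force: 59.0
```

Request:
move_arm(increments=[[5,-40,5,-0.17],[15,-90,5,-0.35],[25,-140,5,-0.53],[35,-190,5,-0.71],[45,-240,5,-0.9],[52.5,-277.5,0,-1.08],[52.5,-277.5,-10,-1.26],[52.5,-277.5,-25,-1.325],[52.5,-277.5,-40,-1.325],[52.5,-277.5,-40,-1.325],[52.5,-277.5,-40,-1.325]])

```text
t: 16.88
eef_pos: [559.1, -9.9, 154.1]
tool_rot: [3.141, 0.0, 1.775]
ft_force: [0.2, -0.3, -2.1]
grip_width: 0.204
grip_force: 59.0
```

Run:
```python
from h import *
st=wsnap('w7');print(st['t'],st['eef_pos'],st['tool_rot'],st['grip_width'])
x,y,z=st['eef_pos'];print('tool-axis bottom',wproj('w7',[x,y,z-93.5]),'top',wproj('w7',[x,y,z+36.5]))
i=cv2.imread('pics/w7.png')[80:380,100:500];cv2.imwrite('pics/w7c.png',cv2.resize(i,(800,600),interpolation=cv2.INTER_CUBIC))
```

```text
16.875 [559.14008377  -9.91654331 154.11485006] [3.14128612e+00 8.53408998e-05 1.77549572e+00] 0.2041640261962816
tool-axis bottom [283.7 208.3] top [284.2 293.5]
```

View pics/w7c.png

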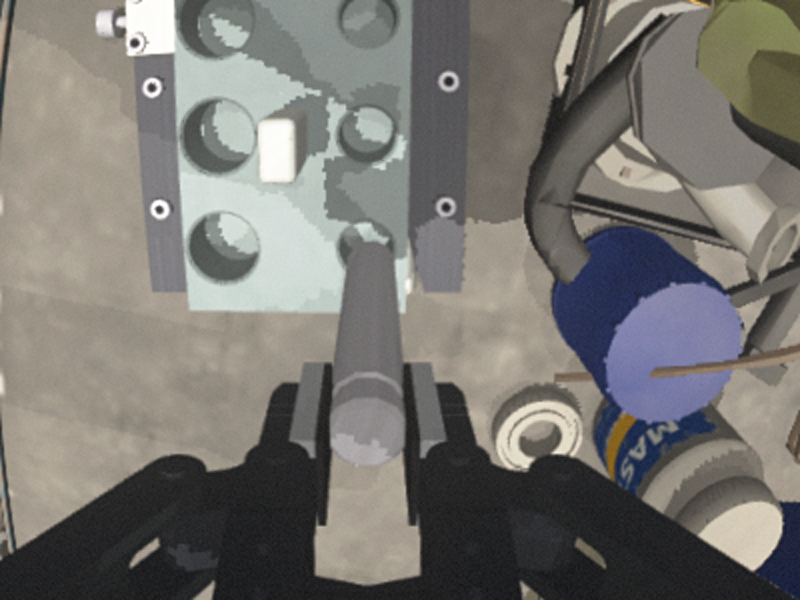

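Run:
```python
from h import *
print(wproj('w7',[558.3,-10.3,45]),wray('w7',284.5,204.5,45),wray('w7',100+367/2,80+132.5/2,45),wray('w7',100+368/2,80+17/2,45))
print([wray('w7',100+u/2,80+v/2,45) for u,v in((224,247),(219,134),(216,24))], wray('w7',284,294,190.6))
```

```text
[282.6 203.1] [560.2 -11.2  45. ] [548.8  38.8  45. ] [539.3  86.6  45. ]
[array([496.6, -23.4,  45. ]), array([486.8,  26.3,  45. ]), array([477.3,  72.5,  45. ])] [559.1 -10.2 190.6]
```

Request:
move_arm(increments=[[0,-0.5,-12,0],[0,-0.5,-22,0],[0,-0.5,-32,0],[0,-0.5,-42,0],[0,-0.5,-48,0],[0,-0.5,-50,0],[0,-0.5,-50,0]])

```text
t: 17.8
eef_pos: [559.4, -10.6, 104.6]
tool_rot: [3.141, 0.0, 1.775]
ft_force: [-0.7, -0.3, 0.8]
grip_width: 0.203
grip_force: 59.4
```

Request:
move_arm(increments=[[0,0,0,0],[0,0,0,0],[0,0,0,0],[0,0,25,0],[0,0,60,0],[0,0,95,0],[-20,50,95,0.18],[-40,100,95,0.36],[-55,150,95,0.54],[-70,200,95,0.72],[-85,240,95,0.9],[-101.5,279,95,1.08],[-101.5,279,80,1.26],[-101.5,279,60,1.325],[-101.5,279,30,1.325],[-101.5,279,0,1.325],[-101.5,279,0,1.325],[-101.5,279,0,1.325]], fingers=-0.1)

```text
t: 20.05
eef_pos: [458.2, 268.9, 105.0]
tool_rot: [3.141, 0.001, 3.1]
ft_force: [-0.0, -0.3, 0.3]
grip_width: 0.55
grip_force: 0.0
```

Request:
move_arm(increments=[[0,0,0,0],[0,0,0,0],[0,0,0,0],[0,0,0,0],[0,0,15,0],[0,0,35,0],[0,0,60,0],[0,0,90,0],[0,0,90,0]], fingers=1)

```text
t: 21.18
eef_pos: [458.6, 269.1, 196.3]
tool_rot: [3.139, 0.004, 3.1]
ft_force: [0.3, -0.2, -2.6]
grip_width: 0.203
grip_force: 59.1
```

```bash
cat > look.py <<'E'
from h import *
f=sys.argv[1]; st=wsnap(f); x,y,z=st['eef_pos']; print(st['eef_pos'],st['grip_width'],st['t'])
a=cv2.imread('pics/%s.png'%f); u,v=wproj(f,[x,y,z+36.5]); print('tool axis top px',u,v)
u,v=int(u),int(v); c=a[v-25:v+26,u-30:u+31]; 
g=cv2.cvtColor(c,cv2.COLOR_BGR2GRAY); m=(g>130).astype('uint8')
n,l,s,ce=cv2.connectedComponentsWithStats(m); 
for k in range(1,n):
  if s[k,4]>80: print('blob',s[k],ce[k]+[u-30,v-25])
E
python3 look.py w8
```

```text
[458.57844543 269.13587804 196.27413493] 0.2028682331817442 21.175
tool axis top px 283.0 293.9
blob [  12    9   37   35 1120] [283.2        294.62678571]
```

Request:
move_arm(increments=[[10,-40,5,-0.17],[25,-80,5,-0.35],[40,-120,5,-0.53],[55,-160,5,-0.71],[70,-195,5,-0.9],[90.5,-229.5,0,-1.08],[90.5,-229.5,-15,-1.26],[90.5,-229.5,-30,-1.325],[90.5,-229.5,-40,-1.325],[90.5,-229.5,-40,-1.325],[90.5,-229.5,-50,-1.325]])

```text
t: 22.6
eef_pos: [548.8, 39.2, 144.5]
tool_rot: [3.139, -0.0, 1.776]
ft_force: [0.1, 0.4, -2.6]
grip_width: 0.205
grip_force: 59.0
```

```bash
python3 look.py w9
```

```text
[548.80671785  39.16684399 144.47265226] 0.20544164885406524 22.6
tool axis top px 284.3 293.4
blob [  11    9   37   42 1224] [282.61683007 295.98529412]
```

Request:
move_arm(increments=[[0,0,-12,0],[0,0,-22,0],[0,0,-32,0],[0,0,-38,0],[0,0,-40,0],[0,0,-40,0]])

```text
t: 23.4
eef_pos: [548.3, 39.0, 104.5]
tool_rot: [3.141, -0.0, 1.775]
ft_force: [0.0, -0.4, 0.8]
grip_width: 0.205
grip_force: 59.3
```

Request:
move_arm(increments=[[0,0,0,0],[0,0,0,0],[0,0,0,0],[0,0,25,0],[0,0,60,0],[0,0,95,0],[-20,45,95,0.18],[-45,90,95,0.36],[-70,135,95,0.54],[-95,170,95,0.72],[-120,205,95,0.9],[-140,232,95,1.08],[-140,232,80,1.26],[-140,232,60,1.325],[-140,232,30,1.325],[-140,232,0,1.325],[-140,232,0,1.325],[-140,232,0,1.325]], fingers=-0.1)

```text
t: 25.65
eef_pos: [408.6, 271.4, 104.9]
tool_rot: [3.141, 0.001, 3.1]
ft_force: [0.0, 0.3, -0.1]
grip_width: 0.55
grip_force: 0.0
```

Request:
move_arm(increments=[[0,0,0,0],[0,0,0,0],[0,0,0,0],[0,0,0,0],[0,0,15,0],[0,0,35,0],[0,0,60,0],[0,0,90,0],[0,0,90,0]], fingers=1)

```text
t: 26.78
eef_pos: [409.0, 271.8, 196.2]
tool_rot: [3.138, 0.004, 3.1]
ft_force: [-0.6, -0.1, -2.7]
grip_width: 0.206
grip_force: 59.2
```

```bash
python3 look.py w10
```

```text
[409.048038   271.75774843 196.21431168] 0.20626866332990015 26.775
tool axis top px 283.0 293.9
blob [  12    6   37   45 1488] [283.15188172 297.97916667]
```

Request:
move_arm(increments=[[20,-30,5,-0.17],[45,-60,5,-0.35],[65,-90,5,-0.53],[85,-120,5,-0.71],[105,-150,5,-0.9],[130,-183.5,0,-1.08],[130,-183.5,-15,-1.26],[130,-183.5,-30,-1.325],[130,-183.5,-40,-1.325],[130,-183.5,-40,-1.325],[130,-183.5,-50,-1.325]])

```text
t: 28.2
eef_pos: [538.8, 87.7, 144.5]
tool_rot: [3.139, -0.0, 1.776]
ft_force: [1.1, -0.1, -2.9]
grip_width: 0.204
grip_force: 59.2
```

Request:
move_arm(increments=[[0,0,-6,0],[0,0,-10,0],[0,0,-14,0],[0,0,-14,0]])

```text
t: 28.7
eef_pos: [537.8, 87.6, 129.8]
tool_rot: [-3.141, -0.0, 1.775]
ft_force: [0.7, -0.5, -3.2]
grip_width: 0.204
grip_force: 59.1
```

Request:
move_arm(increments=[[0,0,-10,0],[0,0,-20,0],[0,0,-26,0],[0,0,-26,0],[0,0,-26,0]])

```text
t: 29.32
eef_pos: [538.4, 87.6, 104.4]
tool_rot: [3.141, -0.0, 1.775]
ft_force: [-0.1, -0.1, 2.4]
grip_width: 0.202
grip_force: 59.6
```

Request:
move_arm(increments=[[0,0,0,0],[0,0,0,0],[0,0,0,0],[0,0,25,0],[0,0,60,0],[0,0,95,0],[-5,50,95,0.18],[-10,100,95,0.36],[-15,150,95,0.54],[-20,190,95,0.72],[-25,225,95,0.9],[-28.5,251.5,95,1.08],[-28.5,251.5,85,1.26],[-28.5,251.5,60,1.325],[-28.5,251.5,30,1.325],[-28.5,251.5,0,1.325],[-28.5,251.5,0,1.325],[-28.5,251.5,0,1.325]], fingers=-0.3)

```text
t: 31.58
eef_pos: [510.1, 339.4, 105.0]
tool_rot: [3.141, 0.001, 3.1]
ft_force: [0.5, 0.4, -0.4]
grip_width: 0.651
grip_force: 0.0
```

Request:
move_arm(increments=[[0,0,0,0],[0,0,0,0],[0,0,0,0],[0,0,0,0],[0,0,15,0],[0,0,35,0],[0,0,60,0],[0,0,90,0],[0,0,90,0]], fingers=1)

```text
t: 32.7
eef_pos: [510.5, 339.6, 196.2]
tool_rot: [3.139, 0.004, 3.1]
ft_force: [-0.7, -0.5, -3.9]
grip_width: 0.299
grip_force: 59.7
```

```bash
python3 look.py w11
```

```text
[510.5456237  339.60177322 196.19570336] 0.2986098321872754 32.7
tool axis top px 283.0 293.9
blob [   4    2   54   49 2122] [283.22243167 294.70075401]
```

View pics/w11.png

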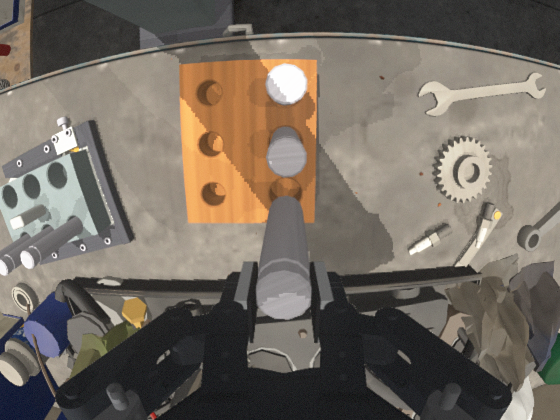

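Request:
move_arm(increments=[[-2,-40,5,-0.17],[-10,-85,5,-0.35],[-20,-125,5,-0.53],[-30,-160,5,-0.71],[-40,-185,5,-0.9],[-42,-205,5,-1.08],[-42,-220,5,-1.26],[-38,-240,5,-1.325],[-30,-285,5,-1.325],[-22,-325,5,-1.325],[-13.5,-362.5,-10,-1.325],[-13.5,-362.5,-30,-1.325],[-13.5,-362.5,-40,-1.325],[-13.5,-362.5,-40,-1.325],[-13.5,-362.5,-50,-1.325]])

```text
t: 34.62
eef_pos: [497.1, -23.0, 144.6]
tool_rot: [3.139, 0.0, 1.776]
ft_force: [0.3, 0.2, -4.7]
grip_width: 0.299
grip_force: 59.9
```

Request:
move_arm(increments=[[0,0,-6,0],[0,0,-10,0],[0,0,-14,0],[0,0,-14,0]])

```text
t: 35.12
eef_pos: [495.8, -23.4, 129.7]
tool_rot: [-3.141, -0.0, 1.775]
ft_force: [-0.7, 0.2, -3.2]
grip_width: 0.301
grip_force: 59.9
```

Inside the socket; lower to the floor.

Request:
move_arm(increments=[[0,0,-10,0],[0,0,-20,0],[0,0,-26,0],[0,0,-26,0],[0,0,-26,0]])

```text
t: 35.75
eef_pos: [496.3, -23.6, 104.6]
tool_rot: [3.141, -0.0, 1.775]
ft_force: [-2.0, 0.1, 5.3]
grip_width: 0.299
grip_force: 60.6
```

Request:
move_arm(increments=[[0,0,0,0],[0,0,0,0],[0,0,0,0],[0,0,30,0],[0,0,75,0],[0,0,100,0],[-5,60,100,0.18],[-10,120,100,0.36],[-15,180,100,0.54],[-20,240,100,0.72],[-28,300,100,0.9],[-36.5,350,100,1.08],[-36.5,363.5,95,1.26],[-36.5,363.5,60,1.325],[-36.5,363.5,30,1.325],[-36.5,363.5,0,1.325],[-36.5,363.5,0,1.325],[-36.5,363.5,0,1.325]], fingers=-0.1)

```text
t: 38.0
eef_pos: [460.2, 340.5, 104.9]
tool_rot: [3.14, 0.001, 3.1]
ft_force: [0.5, 0.9, 0.6]
grip_width: 0.549
grip_force: 0.0
```

Request:
move_arm(increments=[[0,0,0,0],[0,0,0,0],[0,0,0,0],[0,0,0,0],[0,0,15,0],[0,0,35,0],[0,0,60,0],[0,0,90,0],[0,0,90,0]], fingers=1)

```text
t: 39.12
eef_pos: [460.5, 340.6, 196.2]
tool_rot: [3.138, 0.003, 3.1]
ft_force: [0.2, -0.4, -4.1]
grip_width: 0.298
grip_force: 59.8
```

```bash
python3 look.py w12
```

```text
[460.50480599 340.58733301 196.16892588] 0.29779411970161757 39.125
tool axis top px 283.0 293.9
blob [   4    2   54   49 2162] [283.2039778  294.29879741]
```

Request:
move_arm(increments=[[0,-40,5,-0.17],[0,-85,5,-0.35],[0,-125,5,-0.53],[2,-160,5,-0.71],[4,-185,5,-0.9],[6,-205,5,-1.08],[8,-220,5,-1.26],[12,-245,5,-1.325],[18,-280,5,-1.325],[26.5,-313.5,-10,-1.325],[26.5,-313.5,-30,-1.325],[26.5,-313.5,-40,-1.325],[26.5,-313.5,-40,-1.325],[26.5,-313.5,-50,-1.325]])

```text
t: 40.92
eef_pos: [487.1, 27.0, 144.6]
tool_rot: [3.139, -0.0, 1.776]
ft_force: [0.4, -0.3, -4.0]
grip_width: 0.296
grip_force: 60.0
```

Request:
move_arm(increments=[[0,0,-6,0],[0,0,-10,0],[0,0,-14,0],[0,0,-14,0]])

```text
t: 41.42
eef_pos: [485.8, 26.6, 129.8]
tool_rot: [-3.141, 0.0, 1.775]
ft_force: [-0.9, -1.0, -4.3]
grip_width: 0.298
grip_force: 60.0
```

Request:
move_arm(increments=[[0,0,-10,0],[0,0,-20,0],[0,0,-26,0],[0,0,-26,0],[0,0,-26,0]])

```text
t: 42.05
eef_pos: [486.5, 26.5, 104.7]
tool_rot: [3.141, -0.0, 1.775]
ft_force: [-1.7, -0.7, 5.0]
grip_width: 0.299
grip_force: 60.7
```

Request:
move_arm(increments=[[0,0,0,0],[0,0,0,0],[0,0,0,0],[0,0,30,0],[0,0,75,0],[0,0,100,0],[-12,55,100,0.18],[-24,110,100,0.36],[-36,165,100,0.54],[-48,220,100,0.72],[-62,270,100,0.9],[-75.5,310,100,1.08],[-75.5,316.5,95,1.26],[-75.5,316.5,60,1.325],[-75.5,316.5,30,1.325],[-75.5,316.5,0,1.325],[-75.5,316.5,0,1.325],[-75.5,316.5,0,1.325]], fingers=-0.1)

```text
t: 44.3
eef_pos: [411.1, 343.6, 104.9]
tool_rot: [3.14, 0.001, 3.1]
ft_force: [0.6, 0.2, 0.2]
grip_width: 0.549
grip_force: 0.0
```

Request:
move_arm(increments=[[0,0,0,0],[0,0,0,0],[0,0,0,0],[0,0,0,0],[0,0,15,0],[0,0,35,0],[0,0,60,0],[0,0,90,0],[0,0,90,0]], fingers=1)

```text
t: 45.42
eef_pos: [411.4, 343.8, 196.1]
tool_rot: [3.138, 0.003, 3.1]
ft_force: [-0.3, -0.3, -4.3]
grip_width: 0.298
grip_force: 59.9
```

```bash
python3 look.py w13
```

```text
[411.44859785 343.76360479 196.10726814] 0.298045298467804 45.425
tool axis top px 283.0 293.9
blob [   3    0   55   51 2502] [283.31095124 294.90207834]
```

Request:
move_arm(increments=[[6,-40,5,-0.17],[15,-80,5,-0.35],[25,-120,5,-0.53],[35,-150,5,-0.71],[42,-175,5,-0.9],[46,-200,5,-1.08],[52,-220,5,-1.26],[58,-245,5,-1.325],[65.5,-268,-10,-1.325],[65.5,-268,-30,-1.325],[65.5,-268,-40,-1.325],[65.5,-268,-40,-1.325],[65.5,-268,-50,-1.325]])

```text
t: 47.1
eef_pos: [477.1, 75.5, 144.6]
tool_rot: [3.139, -0.0, 1.776]
ft_force: [-0.3, 0.0, -4.1]
grip_width: 0.3
grip_force: 60.0
```

Request:
move_arm(increments=[[0,0,-6,0],[0,0,-10,0],[0,0,-14,0],[0,0,-14,0]])

```text
t: 47.6
eef_pos: [475.7, 75.0, 129.7]
tool_rot: [-3.141, 0.0, 1.775]
ft_force: [-0.3, 1.2, -4.9]
grip_width: 0.301
grip_force: 60.0
```

Request:
move_arm(increments=[[0,0,-10,0],[0,0,-20,0],[0,0,-26,0],[0,0,-26,0],[0,0,-26,0]])

```text
t: 48.22
eef_pos: [476.2, 75.2, 104.6]
tool_rot: [3.141, -0.001, 1.775]
ft_force: [-1.7, 0.3, 4.9]
grip_width: 0.302
grip_force: 60.8
```

Request:
move_arm(increments=[[0,0,0,0],[0,0,0,0],[0,0,0,0],[0,0,30,0],[0,0,75,0],[0,0,120,0],[-5,50,130,0],[-10,110,140,0],[-15,170,140,0.1],[-15,220,140,0.1],[-15,220,140,0.1]], fingers=-0.1)

```text
t: 49.6
eef_pos: [459.5, 299.9, 243.3]
tool_rot: [-3.141, -0.001, 1.883]
ft_force: [-0.2, -0.4, 0.2]
grip_width: 0.551
grip_force: 0.0
```

Run:
```python
from h import *
snap('top','t14');snap('side','s14')
a=cv2.imread('pics/t14.png')[170:260,220:340];b=cv2.imread('pics/s14.png')[170:290,220:330]
cv2.imwrite('pics/c14.png',np.hstack([cv2.resize(a,(400,300),interpolation=2),cv2.resize(b,(400,436),interpolation=2)[:300]]) if 0 else np.hstack([cv2.resize(a,(400,436),interpolation=2),cv2.resize(b,(400,436),interpolation=2)]))
d=np.array([np.cos(1.7735),np.sin(1.7735)]);n=np.array([-d[1],d[0]])
for x in(50,0,-50):
  for y in(32,-32):
    q=np.array([517.3,32.9])+x*d+y*n; u,v=proj('t14',[*q,141]); print(((u-220)*400/120).round(),((v-170)*436/90).round(),end=' ; ')
    u,v=proj('s14',[*q,141]); print(((u-220)*400/110).round(),((v-170)*436/120).round())
```

```text
153.0 257.0 ; 139.0 122.0
148.0 157.0 ; 193.0 94.0
208.0 251.0 ; 174.0 148.0
202.0 151.0 ; 229.0 119.0
262.0 245.0 ; 211.0 176.0
256.0 146.0 ; 266.0 145.0
```

View pics/c14.png

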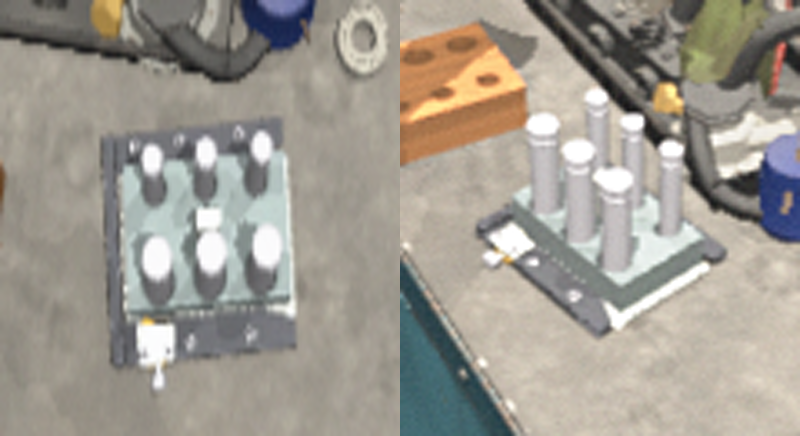

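```bash
python3 -c "
from h import *
print(env.close_job())"
```

```text
the job is handed in; nothing more can be done
None
```

The rack is home with the catch snapped in: it held when I pulled back on the rack. All six drifts stand on the floors of sockets of their own size, and the job is handed in; no verdict was returned.

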